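# Pump up the disinfectant sprayer until its pressure pin stands out

## Robot

A 6-joint arm with a two-finger parallel gripper is mounted at the origin on the work surface. World frame = base frame: x ahead of the robot, y to its left, z up, the work surface at z = 0. Lengths are in mm, angles in degrees, forces in N, time in s.
With the tool pointing down it reaches from about 300 to 850 mm from the base axis. Payload 4.2 kg.
Tool frame: the origin (TCP) lies between the finger pads; the fingertips stand ahead of it and the grasp point (between the pads) lies 8 mm behind it (env.tip_reach is the x of the fingertips in the tool frame, in mm); x points along the fingers, y is the direction in which the jaws open and shut, and the axes are right-handed (so a half turn about x gives the same grasp; the last joint's range is limited). The gripper opens to 91 mm and grips with 3 to 60 N. Pads are 32 mm wide; open, the fingers measure 118 mm over their backs; the gripper's body (76 mm by 178 mm) begins 60 mm behind the grasp point.
Start: joints at [-66.463, 18.312, 89.639, -0, 72.044, -1.146], TCP at [240.123, -522.478, 224.976] pointing down, gripper open.
Joint ranges: [-177.97, 177.97], [-48.28, 115.42], [12.27, 149.76], [-77.06, 257.06], [2.81, 150.46], [-146.56, 146.56]. Speed limits (degrees/s): [147.25, 147.25, 180, 180, 180, 180].

## Interface

Orientations are given as [roll, pitch, yaw] about the fixed x, y, z axes, in that order (R = Rz(yaw) Ry(pitch) Rx(roll)).
In Python, from workcell import env, cams gives the robot as it stands.
- The arm moves only by the tool arm_command, never from a script. Its argument "deltas" is a list of rows, each a list of 3 entries, a list of its own where there are three numbers: the opening, from 0 (shut) to 1 (fully open), then the shift along the world's x, y, z in mm, then the turn about the world's z in rad. A call has 1 to 20 rows; each row is the pose to reach, as a shift and turn from the pose commanded when the call began; what a row does not reach only later rows make up. A row lasts 1/10 s, in which the tool goes at most 50 mm and 8.59 degrees, less where a joint would pass 70% of its speed; a pose out of reach is approached as far as the arm can. A call with a gripper value outside its range is refused whole. The fingers move at their own pace and stop on an object; "grip_force" is the grip in N (left out, the last holds). Time passes only in rows, so rows that repeat a pose let the fingers close. It gives the time, the measured TCP pose, the force and the opening at its end, in the units of the state.
- env.state(): the state, without advancing time (a new reading comes with each control period).
- cams.grab_frame(name): name is "scene" or "top"; returns a dict with "img" (420x560x3 uint8, red, green, blue), "K" (3x3 intrinsics, pixels), "rvec" (rotation vector, rad) and "tvec" (3), from world to camera coordinates, as OpenCV has them. Camera axes: x right, y down, z forward; pixel columns grow to the right and rows downward; lengths in mm; the calibration is good to about 2 mm. A picture is of the moment at which its call begins. There is no depth.
- env.job_done(): hands the job in, once; it reports no verdict.
Trained networks look in a picture, given as the dict that the camera call returned (one of the last four; its "shot" number tells which), for a name from the list of things; names that differ only in an ending like _2 or _b are one class to them, and where a whole thing is asked for, a point or a joint stands for the part that bears it (a point fixed in the world has none). Each returns a list of dicts, best first, with "conf" (0 to 1); they miss things now and then, are a little off and sometimes report something else, mostly with a low value. They report only what shows in the picture. A call takes as long as a camera call. They do not tell look-alikes from the thing itself.
- cams.silhouettes(picture, name): "region" (420x560 bool, what is visible of it) and "centre" ([column, row] in pixels, amid what is visible of it).
The state is a dict: "time_s": time; "qpos": joint angles; "qvel": joint speeds; "effort": joint torques, N m; "ee_pos": TCP position; "ee_rot": TCP orientation; "force": force on the tool from outside, world axes, zero at the start; "torque": the same for the moment, N m; "gripper_width": finger opening in mm.
Only numpy, scipy, OpenCV 4.12 (cv2) and the standard library are available. Lean on these libraries where they do the work, as an engineer would, in place of code of your own. Each camera call takes 0.05 s, during which the arm holds its last target.

## Task

Get the pump-up disinfectant sprayer on the steel table ready for use: with the fingertips, push its palm knob all the way down and let it spring all the way back up, again and again, until the pressure indicator pin on its shoulder stands fully out. Only press the knob from above: do not grip it, do not lift, tip or shove the sprayer, do not touch the pin, and leave the other things on the table where they are. Finish with the knob up and the hand clear.

Things in the scene. Friction and masses are not known exactly. Their poses are not given: they have to be found in the camera images.
- sprayer: pump-up hand sprayer, loose, about 1.9 kg (varies), 217 mm tall. White tank 128 mm across, 116 mm tall, its shoulder sloping up to a black collar (70 mm across, top at 158 mm). A loop handle reaches out 108 mm on its -y side, a nozzle 98 mm on its +y side; a small black relief cap is on the shoulder's -x side, the pressure indicator on its +x side. Origin: centre of the underside, z up.
- knob_top (a point): centre of the upper face of the black palm knob (round, almost flat on top, 47 mm across, 19 mm thick) on a 13 mm steel rod above the middle of the collar; 216.5 mm above the table when up, 184.5 mm when fully down. Moves with the knob.
- plunger (a joint): travel of the knob in m: 0 up (its spring returns it there), 0.032 fully down. It pushes back with 6 N at the top, 12 N at the bottom, and 2 to 3 N more while pumping. One full stroke down and up raises the pin about 3 mm; short strokes less, under 8 mm hardly at all. Once the pin is fully out a relief valve holds it there and further strokes change nothing.
- indicator (a joint): how far the indicator pin has come out, in m: 0 is in, about 0.018 is fully out. Starts between 0 and 0.006. Stays as it is between strokes.
- pin: pressure indicator pin: upright steel pin 8 mm thick with a flat head 12 mm across and 3 mm thick, in a round black bush (19 mm across, top 141 mm above the table) on the shoulder, 47 mm from the knob's axis on the sprayer's +x side. Origin: centre of the head's underside; the head's top is 144 mm above the table when in, about 162 mm when fully out.
- antiseptic: amber bottle with a paper label and white cap, 68 mm across, 165 mm tall, standing loose; to be left alone. Origin: centre of its underside.
- gallipot: small round steel bowl, 90 mm across, 48 mm tall, standing loose; to be left alone. Origin: centre of its underside.
- tray: shallow steel instrument tray 110 x 190 x 24 mm with scissors and forceps in it, lying loose on the far part of the table; to be left alone. Origin: centre of its underside.
There are look-alikes about, which are no part of the job. Of the things like the sprayer, leave any that is blue; of the rest the larger one is meant.

How it is judged (in metres and radians):
On the way, in this order (a step that is already met when the one before it is completed fails the run):
1. the knob is pushed all the way down (at least 25 of its 32 mm) (value of joint plunger above 0.025 m).
2. it is let spring back up (to within 5 mm) (value of joint plunger below 0.005 m).
At the end, for the whole second after the job is handed in: The indicator pin stands at least 16 mm out (fully out is about 18 mm), the knob is up to within 3 mm, and the sprayer stands upright and at rest within 30 mm of where it stood (value of joint indicator above 0.016 m and value of joint plunger below 0.003 m and height (world z) of sprayer below 0.003 m and angle between sprayer's own z axis and vertical below 0.03 rad and distance of sprayer from where it was at the start of the episode below 0.03 m and linear speed of sprayer below 0.01 m/s); the robot touches nothing.
It fails at once if the sprayer is lifted (over 8 mm) or tipped (over 0.15 rad) (height (world z) of sprayer above 0.008 m or angle between sprayer's own z axis and vertical above 0.15 rad).
It fails at once if the sprayer is shoved more than 30 mm along (distance of sprayer from where it was at the start of the episode above 0.03 m).
It fails at once if the knob is taken between the fingers instead of being pressed from above (horizontal distance between the grasp point and knob_top below 0.02 m and z of the grasp point in the frame of knob_top below -0.002 m).
It fails at once if the indicator pin is touched (contact force between pin and the fingers above 0.5 N or contact force between pin and the arm above 0.5 N).
It fails at once if the bottle, the bowl or the tray is shifted (over 20 mm) or knocked over (distance of any of antiseptic, gallipot, tray from where it was at the start of the episode above 0.02 m or angle between any of antiseptic, gallipot's own z axis and vertical above 0.3 rad).
It also fails if it takes over 45 s, if anything falls off the work surface, if the arm or the gripper's body presses on something with over 40 N, if the wrist force passes 120 N, or if a joint passes its speed limit or range.

## Working session

There is one attempt and no reset: what is moved stays moved. The work goes in short steps, Python scripts to look and compute and a tool call to move; the robot and the scene stay as the last step left them, time stands still between calls to the robot, and variables do not carry over. Pictures are saved under pics/ and viewed, and the job is handed in when it is done.

Besides the shell and the picture viewer there is one more tool, called after "Request:" as name(argument=value, ...) on one line, values as JSON. arm_command: Moves the arm, as the interface text tells. Its arguments: {"type":"object","properties":{"deltas":{"type":"array","items":{"type":"array"}},"grip_force":{"type":"number"}},"required":["deltas"]}

```bash
mkdir -p pics; ls
python3 - <<'E'
from workcell import env,cams
import cv2,numpy as np,pickle
s=env.state();print(s, env.tip_reach)
for n in("scene","top"):
    f=cams.grab_frame(n)
    cv2.imwrite(f"pics/{n}0.png",f["img"][:,:,::-1])
    print(n,f["K"],f["rvec"],f["tvec"],f["shot"])
    pickle.dump(f,open(f"{n}0.pkl","wb"))
    for o in("sprayer","knob_top","pin","antiseptic","gallipot","tray"):
        for d in cams.silhouettes(f,o):
            r=d["region"];ys,xs=np.nonzero(r)
            print(o,round(d["conf"],2),np.round(d["centre"],1),r.sum(),xs.min(),xs.max(),ys.min(),ys.max())
E
```

```text
pics
{'time_s': 0.0, 'qpos': array([-6.64618966e+01,  1.83521550e+01,  8.97056889e+01, -3.50995979e-03,
        7.20447312e+01, -1.14478058e+00]), 'qvel': array([-0.02569387, -0.08397899, -0.06592799, -0.02335136,  0.09268055,
        0.03220963]), 'effort': array([ 2.70632270e-03, -4.12458229e+01, -2.31975102e+01,  7.30840769e-02,
        4.59810079e-02, -1.65199658e-04]), 'ee_pos': array([ 239.91741194, -522.02155649,  224.11998099]), 'ee_rot': array([-89.28143603,  89.89737055, 115.40253297]), 'force': array([ 0.33291333, -0.44339487, -0.26214133]), 'torque': array([-0.0364231 ,  0.02583096,  0.0661849 ]), 'gripper_width': 91.5551758661174} 11.0
scene [[503.21027125   0.         282.24187613]
 [  0.         503.21027125 207.40574277]
 [  0.           0.           1.        ]] [ 2.08041579  1.33518413 -0.49774905] [-228.6687147  -257.10119229 1440.56568487] 1
sprayer 0.96 [298.9 245. ] 5163 257 332 189 289
sprayer 0.85 [310.  148.6] 1861 284 334 118 178
sprayer 0.68 [223.7 190.4] 2667 197 249 150 221
knob_top 0.67 [308.6 120.3] 140 303 315 118 133
knob_top 0.64 [296.4 200.3] 444 28
[... 195 characters left out ...]
62 303 394
top [[446.26550248   0.         278.59774783]
 [  0.         446.26550248 205.7511327 ]
 [  0.           0.           1.        ]] [ 2.18324271 -2.14189385  0.17858332] [ -23.13995503  536.78577758 1024.10492043] 2
sprayer 0.96 [268.4 187.7] 3180 223 311 158 219
sprayer 0.93 [294.8 285.1] 1649 266 329 265 308
knob_top 0.72 [298.9 284.9] 216 290 306 280 295
knob_top 0.6 [266.6 175.9] 388 255 277 166 187
knob_top 0.57 [183.1 307.6] 198 176 191 301 316
antiseptic 0.75 [372.3 233.2] 982 355 392 215 247
antiseptic 0.63 [264.9 175.3] 393 255 276 165 187
gallipot 0.85 [177.6 226.5] 1195 156 195 209 246
tray 0.6 [294.6 120.3] 3452 258 334 96 141
tray 0.18 [263.6 176.7] 410 255 277 165 187
```

View pics/scene0.png

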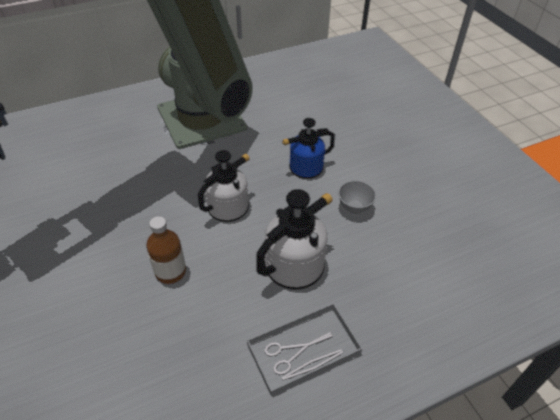

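View pics/top0.png

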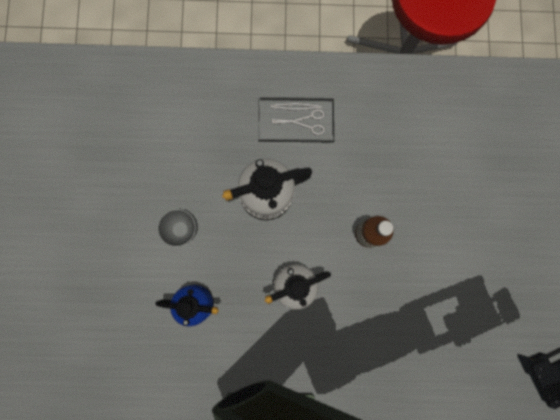

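Candidates: the large white sprayer (scene 298,245; top 267,188), the small white one (scene 223,190; top 296,286) and the blue one (scene 310,148; top 190,305). The description picks the large white one, so I'll check it in a crop.

```bash
cat > h.py <<'E'
import cv2,numpy as np,pickle
def P(f):
    R,_=cv2.Rodrigues(np.array(f["rvec"],float)); return R,np.array(f["tvec"],float).reshape(3),np.array(f["K"])
def proj(f,X): return cv2.projectPoints(np.array(X,float).reshape(-1,1,3),np.array(f["rvec"],float),np.array(f["tvec"],float),f["K"],None)[0].reshape(-1,2)
def tri(fa,pa,fb,pb):
    M=[]
    for f in(fa,fb):
        R,t,K=P(f); M.append(K@np.c_[R,t])
    X=cv2.triangulatePoints(M[0],M[1],np.array(pa,float).reshape(2,1),np.array(pb,float).reshape(2,1))
    X=(X[:3]/X[3]).ravel(); return X,proj(fa,X)-pa,proj(fb,X)-pb
def atz(f,p,z):
    R,t,K=P(f); d=R.T@np.linalg.inv(K)@[p[0],p[1],1]; c=-R.T@t; return c+d*(z-c[2])/d[2]
def crop(f,x0,y0,x1,y1,k,name):
    im=cv2.resize(f["img"][y0:y1,x0:x1,::-1],None,fx=k,fy=k,interpolation=cv2.INTER_CUBIC); return im
E
python3 - <<'E'
from h import *
a=pickle.load(open("scene0.pkl","rb"));b=pickle.load(open("top0.pkl","rb"))
A=crop(a,250,180,340,295,5,"");B=crop(b,215,145,320,225,5,"")
A=cv2.convertScaleAbs(A,alpha=1.6,beta=20);B=cv2.convertScaleAbs(B,alpha=1.8,beta=20)
cv2.imwrite("pics/cropA.png",A);cv2.imwrite("pics/cropB.png",B)
E
```

```text
(no output)
```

View pics/cropA.png

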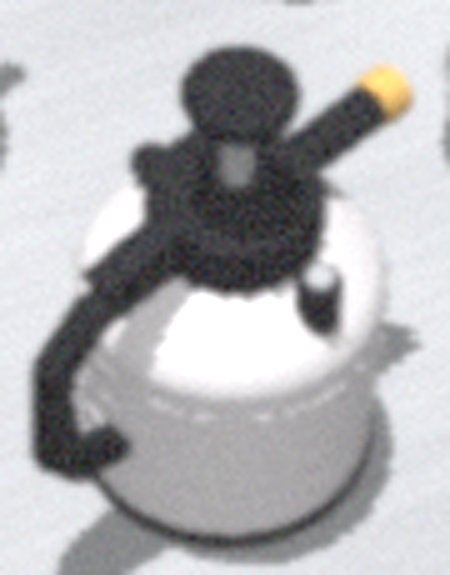

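View pics/cropB.png

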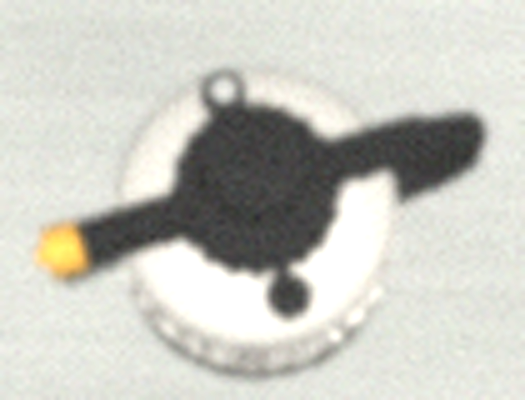

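Run:
```python
from h import *
from workcell import env,cams
a=pickle.load(open("scene0.pkl","rb"));b=pickle.load(open("top0.pkl","rb"))
for f in(a,b):
    R,t,K=P(f);print("cam",-R.T@t)
# candidate silhouettes
fa=cams.grab_frame("scene");fb=cams.grab_frame("top")
def near(L,p): return min(L,key=lambda d:np.hypot(*(np.array(d["centre"])-p)))
ka=near(cams.silhouettes(fa,"knob_top"),(298,200))["region"];kb=near(cams.silhouettes(fb,"knob_top"),(266,176))["region"]
for r in(ka,kb):
    ys,xs=np.nonzero(r);print(xs.min(),xs.max(),ys.min(),ys.max(),xs.mean(),ys.mean())
th=np.linspace(0,2*np.pi,60)
def mask(f,X):
    pts=np.concatenate([np.c_[X[0]+23.5*np.cos(th),X[1]+23.5*np.sin(th),0*th+X[2]-h] for h in(0,19)])
    p=proj(f,pts);m=np.zeros((1680,2240),np.uint8)
    cv2.fillConvexPoly(m,cv2.convexHull(((p+.5)*4).astype(np.int32)),1);return cv2.resize(m.astype(np.float32),(560,420),interpolation=cv2.INTER_AREA)
def cost(X):
    return np.abs(mask(fa,X)-ka).sum()+np.abs(mask(fb,X)-kb).sum()
X0=tri(fa,(298.2,198.4),fb,(266,176.5));print(X0)
from scipy.optimize import minimize
for x0 in [X0[0],np.r_[X0[0][:2],216.5]]:
    r=minimize(cost,x0,method="Nelder-Mead",options=dict(initial_simplex=np.array([x0,x0+[8,0,0],x0+[0,8,0],x0+[0,0,8]])));print(r.x,r.fun)
Xk=r.x
# pin head, cap, yellow tip, handle
pin=tri(fa,(250+320/5,180+275/5),fb,(215+224/5,145+90/5));print("pin",pin)
yel=tri(fa,(250+388/5,180+92/5),fb,(215+62/5,145+250/5));print("nozzle",yel)
for nm,pt in(("pin",pin[0]),("noz",yel[0])):
    d=pt-Xk;print(nm,np.hypot(d[0],d[1]),np.degrees(np.arctan2(d[1],d[0])))
for n,pp in(("antiseptic",((158,225),(386,228))),): print(n,tri(fa,pp[0],fb,pp[1]))
print("small knob",tri(fa,(222.9,156),fb,(297,286)))
print("tray",[atz(fb,p,24)[:2] for p in((259,97),(334,97),(334,142),(259,142))])
```

```text
cam [1139.17747827 -288.50749708  901.47545376]
cam [ 391.33750894   14.63326587 1088.16641108]
285 310 189 216 297.53333333333336 200.34193548387097
255 277 165 187 265.79368932038835 176.01941747572815
(array([571.28845435,  17.55595729, 211.70783484]), array([[ 0.15995499, -0.01136161]]), array([[0.17348422, 0.07980187]]))
[571.78899901  17.1795559  215.29641452] 196.25
[571.73185019  17.11049172 214.65241782] 195.625
pin (array([614.85347764,  32.37903932, 144.08797911]), array([[-0.08763286,  0.00731365]]), array([[-0.09008653, -0.04286735]]))
nozzle (array([542.96801183, 100.13986264, 147.56564923]), array([[-0.30493893,  0.03054429]]), array([[-0.33622458, -0.16670907]]))
pin 45.7449811453681 19.498085484603692
noz 87.87055725769686 109.1076038248897
antiseptic (array([ 478.22889507, -235.88647173,  157.39807429]), array([[-0.40235382, -0.03454907]]), array([[-0.44345819, -0.14950167]]))
small knob (array([353.82983572, -53.04870334, 164.72128761]), array([[ 1.19118333, -0.00383049]]), array([[1.5101066 , 0.54611485]]))
tray [array([811.14309568,  40.25466451]), array([ 816.47245171, -147.12081696]), array([ 700.51579215, -147.13191029]), array([695.83433638,  37.58323115])]
```

I'm taking the large white sprayer. Knob top is at about (572, 17, 215); the pin is at (615, 32), so the sprayer is yawed about 19°. Next I close the fingers, rise and travel above the knob.

Request:
arm_command(deltas=[[0,[0,0,30],0],[0,[0,0,60],0],[0,[25,40,60],0],[0,[50,80,60],0],[0,[75,120,60],0],[0,[100,162,60],0],[0,[125,203,60],0],[0,[150,244,60],0],[0,[175,284,60],0],[0,[200,325,60],0],[0,[225,366,60],0],[0,[250,406,60],0],[0,[275,447,60],0],[0,[300,487,60],0],[0,[320,520,60],0],[0,[332,539,60],0],[0,[332,539,60],0],[0,[332,539,60],0],[0,[332,539,60],0]], grip_force=10)

```text
time_s: 2.8
ee_pos: [571.6, 15.6, 285.0]
ee_rot: [32.2, 90.0, -123.1]
force: [0.4, -0.3, -0.3]
gripper_width: 0.3
```

Run:
```python
from h import *
from workcell import env,cams
print(env.state()["ee_pos"],env.state()["qpos"])
for n,w in(("scene",(230,120,370,300)),("top",(195,110,335,240))):
    f=cams.grab_frame(n);pickle.dump(f,open(n+"1.pkl","wb"))
    im=cv2.convertScaleAbs(crop(f,*w,4,""),alpha=1.6,beta=20)
    e=env.state()["ee_pos"]
    for X in(e+[0,0,-11],[571.7,17.1,215.]):
        p=(proj(f,X)[0]-w[:2])*4; cv2.circle(im,tuple(int(v) for v in p),4,(0,0,255),1)
    cv2.imwrite(f"pics/{n}1.png",im)
```

```text
[571.56247878  15.5919798  285.04348926] [ 4.27937516e-01  1.62741621e+01  8.39309377e+01 -3.18028678e-02
  7.98156649e+01  6.58044535e+01]
```

View pics/scene1.png

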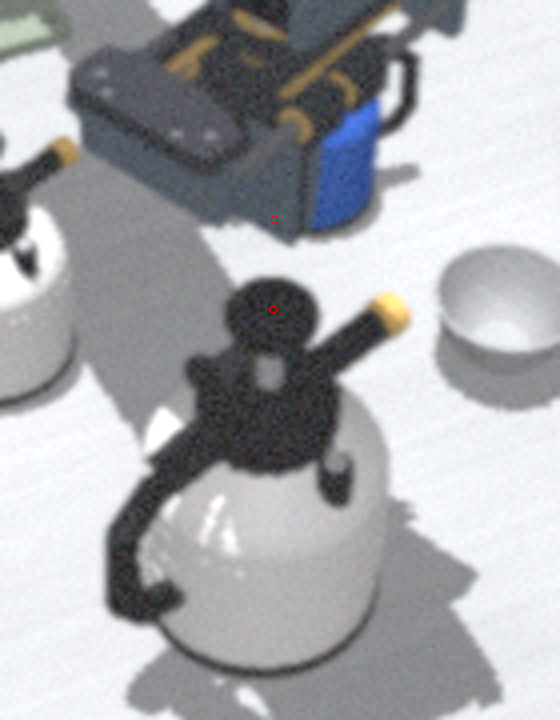

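View pics/top1.png

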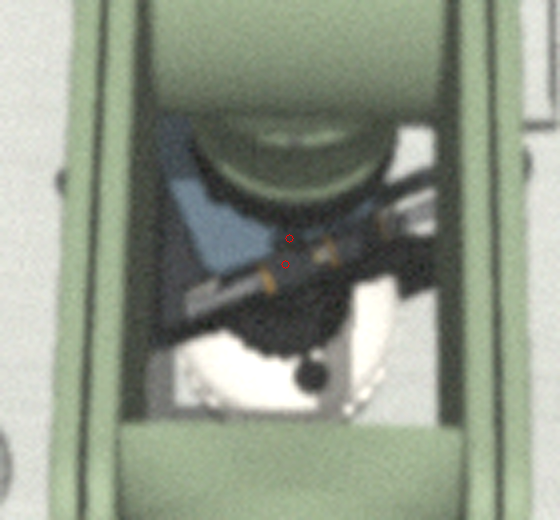

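Run:
```python
from h import *
f=pickle.load(open("scene1.pkl","rb"))
im=cv2.convertScaleAbs(crop(f,200,50,380,220,4,""),alpha=2.2,beta=30)
cv2.imwrite("pics/s1b.png",cv2.resize(im,(635,600)))
```

```text
(no output)
```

View pics/s1b.png

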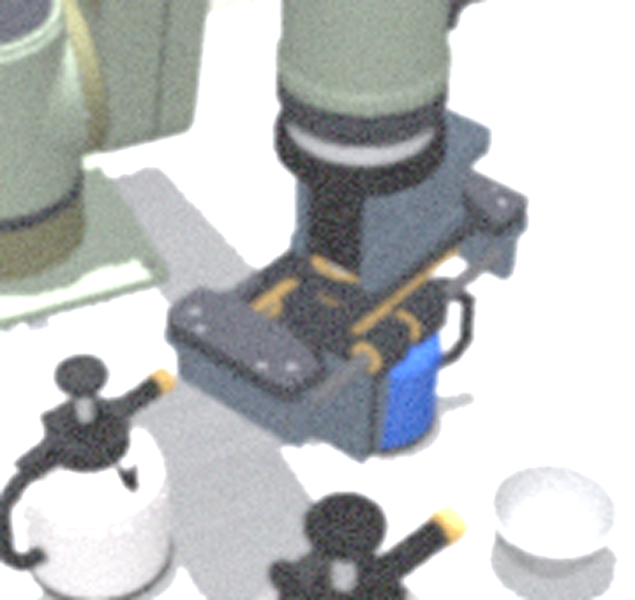

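The gripper is above the knob (tip at about (571.6, 15.6)). Now I descend and touch the knob gently.

Request:
arm_command(deltas=[[0,[0,1,-20],0],[0,[0,1,-40],0],[0,[0,1,-50],0],[0,[0,1,-56],0],[0,[0,1,-60],0],[0,[0,1,-64],0],[0,[0,1,-64],0],[0,[0,1,-64],0]])

```text
time_s: 3.7
ee_pos: [571.8, 17.0, 222.9]
ee_rot: [109.3, 89.9, -46.1]
force: [-3.6, -1.5, 5.6]
gripper_width: 0.5
```

Request:
arm_command(deltas=[[0,[0,0,-8],0],[0,[0,0,-16],0],[0,[0,0,-21],0],[0,[0,0,-25],0],[0,[0,0,-25],0],[0,[0,0,-25],0]])

```text
time_s: 4.3
ee_pos: [572.0, 17.0, 198.8]
ee_rot: [126.9, 89.9, -28.4]
force: [-3.8, -0.9, 10.2]
gripper_width: 0.4
```

Run:
```python
from h import *
from workcell import env,cams
s=env.state();print(s["ee_pos"],s["force"],s["torque"])
for n,w in(("scene",(230,120,370,300)),("top",(195,110,335,240))):
    f=cams.grab_frame(n);pickle.dump(f,open(n+"2.pkl","wb"))
    im=cv2.convertScaleAbs(crop(f,*w,4,""),alpha=1.6,beta=20)
    cv2.imwrite(f"pics/{n}2.png",im)
s=env.state();print(s["ee_pos"],s["force"],s["torque"])
```

```text
[571.9511861   16.99834698 198.75545942] [-3.80250058 -0.86371165 10.23959386] [-0.15252837  0.87679278  0.04277776]
[571.96011981  16.98238273 198.80702882] [-4.87866834 -1.18978577  9.19227702] [-0.25693694  0.93699581  0.04231541]
```

View pics/scene2.png

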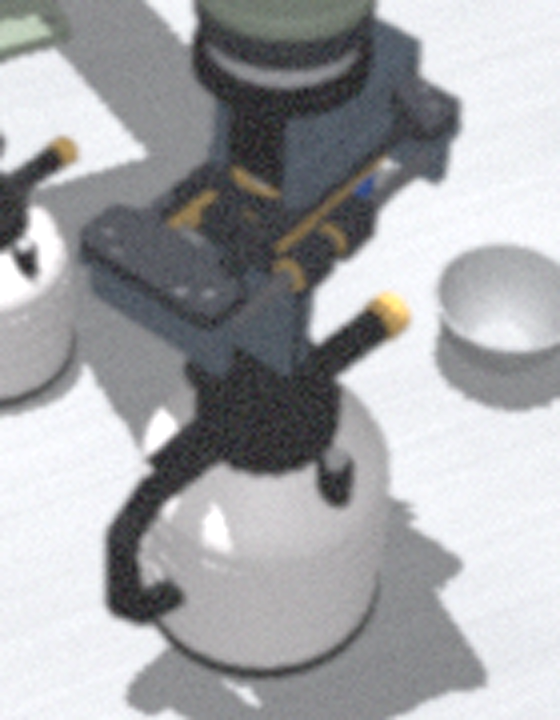

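The image shows the knob nearly down under the fingertips (tip z 187.8), the sprayer unmoved and the pin clear. Now I'll pump.

Request:
arm_command(deltas=[[0,[0,0,-3],0],[0,[0,0,-3],0],[0,[0,0,12],0],[0,[0,0,28],0],[0,[0,0,36],0],[0,[0,0,36],0],[0,[0,0,24],0],[0,[0,0,10],0],[0,[0,0,0],0],[0,[0,0,-4],0],[0,[0,0,-4],0],[0,[0,0,-4],0]])

```text
time_s: 5.6
ee_pos: [573.8, 17.5, 195.4]
ee_rot: [154.5, 89.6, -0.8]
force: [-1.9, -0.2, 22.6]
gripper_width: 0.3
```

Request:
arm_command(deltas=[[0,[0,0,16],0],[0,[0,0,32],0],[0,[0,0,40],0],[0,[0,0,40],0],[0,[0,0,28],0],[0,[0,0,14],0],[0,[0,0,4],0],[0,[0,0,0],0],[0,[0,0,0],0],[0,[0,0,0],0],[0,[0,0,16],0],[0,[0,0,32],0],[0,[0,0,40],0],[0,[0,0,40],0],[0,[0,0,28],0],[0,[0,0,14],0],[0,[0,0,4],0],[0,[0,0,0],0],[0,[0,0,0],0],[0,[0,0,0],0]])

```text
time_s: 7.6
ee_pos: [572.5, 17.5, 195.3]
ee_rot: [155.2, 89.8, -0.1]
force: [-5.8, -0.7, 26.7]
gripper_width: 0.8
```

Run:
```python
from h import *
from workcell import env,cams
s=env.state();print(s["ee_pos"],s["force"],s["torque"])
for n,w in(("scene",(230,120,370,300)),):
    f=cams.grab_frame(n);pickle.dump(f,open(n+"3.pkl","wb"))
    im=cv2.convertScaleAbs(crop(f,*w,4,""),alpha=1.6,beta=20)
    cv2.imwrite(f"pics/{n}3.png",im)
```

```text
[572.49475068  17.54302118 195.32845248] [-5.83913956 -0.72090698 26.66658591] [-0.02877676  1.14007947  0.01382008]
```

View pics/scene3.png

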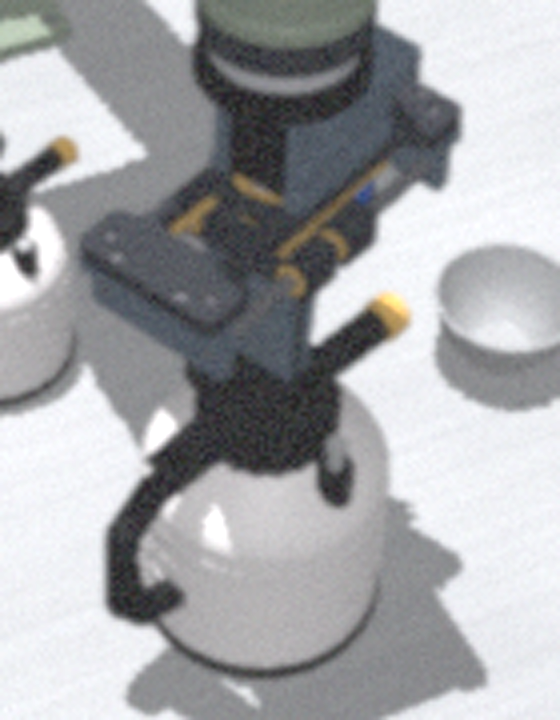

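The pin head has moved from row 460 to about 440 in the crop, so it's rising, and the sprayer hasn't moved. I'll keep pumping.

Request:
arm_command(deltas=[[0,[0,0,16],0],[0,[0,0,32],0],[0,[0,0,40],0],[0,[0,0,40],0],[0,[0,0,28],0],[0,[0,0,14],0],[0,[0,0,4],0],[0,[0,0,0],0],[0,[0,0,0],0],[0,[0,0,0],0],[0,[0,0,16],0],[0,[0,0,32],0],[0,[0,0,40],0],[0,[0,0,40],0],[0,[0,0,28],0],[0,[0,0,14],0],[0,[0,0,4],0],[0,[0,0,0],0],[0,[0,0,0],0],[0,[0,0,0],0]])

```text
time_s: 9.65
ee_pos: [572.5, 17.5, 195.3]
ee_rot: [154.2, 89.8, -1.1]
force: [-6.8, -0.8, 27.5]
gripper_width: 0.3
```

Request:
arm_command(deltas=[[0,[0,0,16],0],[0,[0,0,32],0],[0,[0,0,40],0],[0,[0,0,40],0],[0,[0,0,28],0],[0,[0,0,14],0],[0,[0,0,4],0],[0,[0,0,0],0],[0,[0,0,0],0],[0,[0,0,0],0],[0,[0,0,16],0],[0,[0,0,32],0],[0,[0,0,40],0],[0,[0,0,40],0],[0,[0,0,28],0],[0,[0,0,14],0],[0,[0,0,4],0],[0,[0,0,0],0],[0,[0,0,0],0],[0,[0,0,0],0]])

```text
time_s: 11.65
ee_pos: [572.5, 17.5, 195.3]
ee_rot: [154.3, 89.8, -1.0]
force: [-6.0, 0.6, 28.0]
gripper_width: 0.6
```

Run:
```python
from h import *
from workcell import env,cams
s=env.state();print(s["ee_pos"],s["force"],s["torque"])
for n,w in(("scene",(230,120,370,300)),):
    f=cams.grab_frame(n);pickle.dump(f,open(n+"4.pkl","wb"))
    im=cv2.convertScaleAbs(crop(f,*w,4,""),alpha=1.6,beta=20)
    cv2.imwrite(f"pics/{n}4.png",im)
```

```text
[572.53560432  17.51708119 195.32687999] [-6.0427774   0.59860411 28.04631565] [ 0.00389707  1.1854167  -0.02936891]
```

View pics/scene4.png

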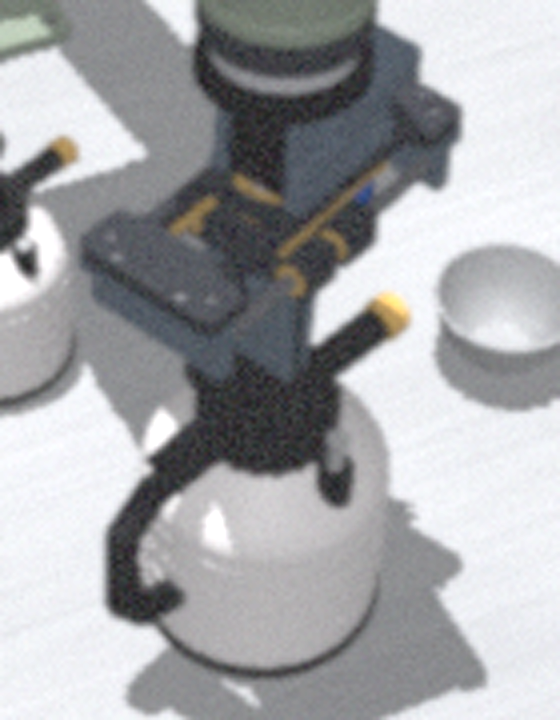

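Run:
```python
from h import *
ims=[]
for i in(0,2,3,4):
    f=pickle.load(open(f"scene{i}.pkl","rb"))
    im=cv2.convertScaleAbs(crop(f,300,215,335,260,12,""),alpha=1.7,beta=20)[:, :]
    for z in(144,150,156,162):
        p=(proj(f,[614.9,32.4,z])[0]-[300,215]+.5)*12
        cv2.line(im,(int(p[0])-70,int(p[1])),(int(p[0])-50,int(p[1])),(0,0,255),1)
        cv2.line(im,(int(p[0])+50,int(p[1])),(int(p[0])+70,int(p[1])),(0,0,255),1)
    ims.append(im[:,:200*2])
o=np.hstack(ims);print(o.shape);cv2.imwrite("pics/pins.png",cv2.resize(o,None,fx=.48,fy=.48,interpolation=cv2.INTER_AREA))
```

```text
(540, 1600, 3)
```

View pics/pins.png

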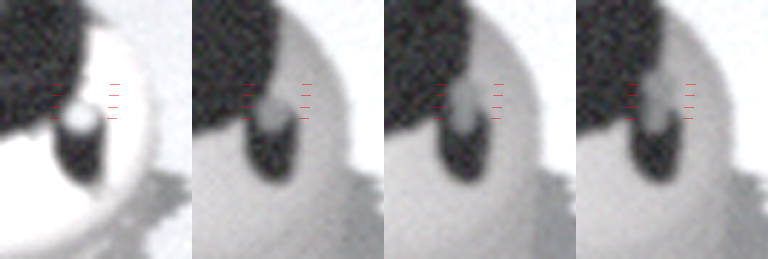

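The pin head is now close to the 162 mm mark. Two more full strokes with a longer pause at the top will make sure, then I rise clear.

Request:
arm_command(deltas=[[0,[0,0,16],0],[0,[0,0,32],0],[0,[0,0,42],0],[0,[0,0,42],0],[0,[0,0,42],0],[0,[0,0,28],0],[0,[0,0,14],0],[0,[0,0,4],0],[0,[0,0,0],0],[0,[0,0,0],0],[0,[0,0,16],0],[0,[0,0,32],0],[0,[0,0,42],0],[0,[0,0,42],0],[0,[0,0,42],0],[0,[0,0,28],0],[0,[0,0,14],0],[0,[0,0,4],0],[0,[0,0,0],0],[0,[0,0,0],0]])

```text
time_s: 13.7
ee_pos: [572.6, 17.5, 195.4]
ee_rot: [154.9, 89.8, -0.4]
force: [-5.2, -0.9, 22.9]
gripper_width: 0.7
```

Request:
arm_command(deltas=[[0,[0,0,10],0],[0,[0,0,25],0],[0,[0,0,42],0],[0,[0,0,80],0],[0,[0,0,120],0],[0,[-30,0,150],0],[0,[-60,0,160],0],[0,[-90,0,160],0],[0,[-120,0,160],0],[0,[-150,0,160],0],[0,[-150,0,160],0],[0,[-150,0,160],0],[0,[-150,0,160],0]])

```text
time_s: 15.0
ee_pos: [422.8, 17.5, 351.1]
ee_rot: [-19.8, 89.9, -175.2]
force: [0.5, 0.9, 0.4]
gripper_width: 0.1
```

Run:
```python
from h import *
from workcell import env,cams
s=env.state();print(s["time_s"],s["ee_pos"],s["force"],s["qvel"])
f0=pickle.load(open("scene0.pkl","rb"))
f=cams.grab_frame("scene");g=cams.grab_frame("top")
ims=[]
for q in(f0,f):
    im=cv2.convertScaleAbs(crop(q,250,175,345,295,5,""),alpha=1.6,beta=20)
    for z in(144,150,156,162):
        p=(proj(q,[614.9,32.4,z])[0]-[250,175]+.5)*5
        cv2.line(im,(int(p[0])+25,int(p[1])),(int(p[0])+35,int(p[1])),(0,0,255),1)
    ims.append(im[:,:390])
cv2.imwrite("pics/final.png",np.hstack(ims));cv2.imwrite("pics/topfinal.png",g["img"][:,:,::-1])
for n,q in(("s",f),("t",g)):
  for o in("sprayer","knob_top","antiseptic","gallipot","tray","pin"):
    for d in cams.silhouettes(q,o): 
        ys,xs=np.nonzero(d["region"]);print(n,o,round(d["conf"],2),np.round(d["centre"],1),xs.min(),xs.max(),ys.min(),ys.max())
```

```text
15.0 [422.80726421  17.5013902  351.10714809] [0.5378648  0.92120609 0.41283486] [-0.07150163  0.47472083 -0.58599889 -0.04338505  0.30232317 -0.0483346 ]
s sprayer 0.97 [225.  191.9] 198 249 150 221
s sprayer 0.86 [295.7 244.7] 257 332 189 289
s sprayer 0.58 [309.8 148.6] 281 334 118 179
s knob_top 0.69 [222.9 157.9] 216 230 150 168
s knob_top 0.6 [295.9 201.5] 286 309 189 216
s knob_top 0.55 [309.2 120.4] 303 314 118 133
s knob_top 0.24 [314.2 231.4] 312 316 227 237
s antiseptic 0.87 [165.4 254.6] 146 184 217 283
s gallipot 0.81 [358.4 197.8] 339 376 181 213
s tray 0.6 [305.1 349.2] 246 362 303 395
t sprayer 0.79 [274.4 172.9] 237 311 158 188
t sprayer 0.77 [182.9 305.1] 156 194 285 325
t sprayer 0.56 [288.4 291.2] 265 304 275 308
t knob_top 0.74 [266.  177.6] 255 277 164 188
t knob_top 0.65 [184.5 306. ] 176 190 301 315
t knob_top 0.61 [299.9 287. ] 291 303 281 296
t antiseptic 0.92 [372.4 232.9] 354 393 215 246
t gallipot 0.6 [179.  226.1] 157 195 209 246
t tray 0.79 [293.4 121.3] 258 335 96 142
```

View pics/final.png

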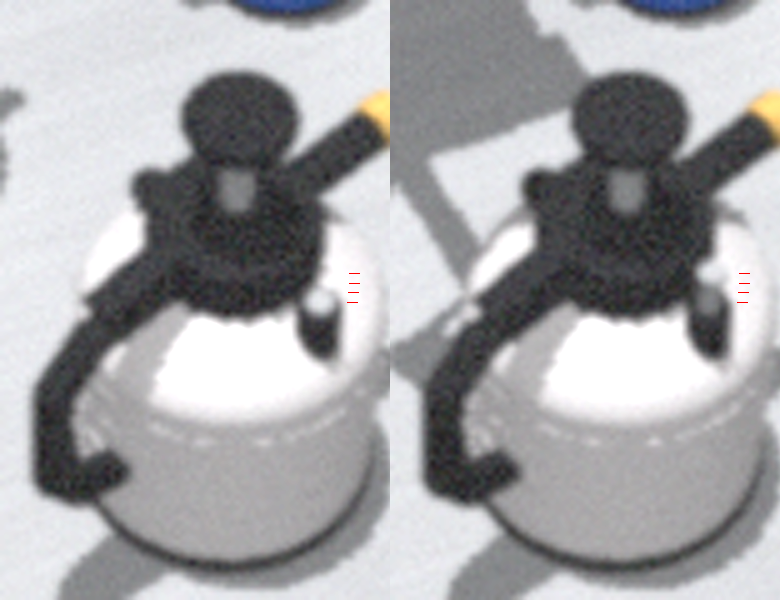

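View pics/topfinal.png

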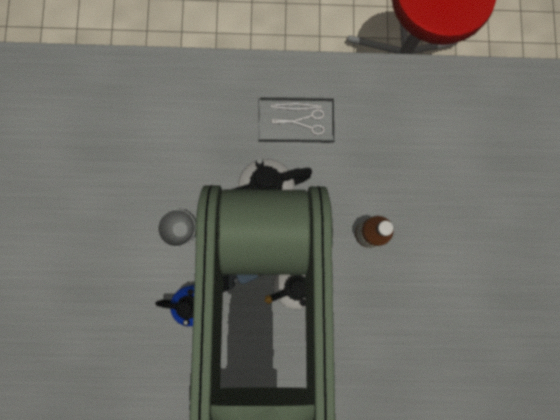

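The pin head is now at the 162 mm mark (crop row 272, against 302 at the start, about 18 mm higher). The knob is up (rows 189–216 as before), and the sprayer and other items are at their starting pixels. The hand is clear, so I'm handing in.

Run:
```python
from workcell import env
print(env.job_done())
```

```text
the job is handed in; nothing more can be done
None
```

I pumped the larger white sprayer with closed fingertips pressing from above and handed the job in at about 15 s. I made about ten strokes, nearly all of them full.

**Last checks:**
- **Pin:** it rose about 18 mm in the image, with its head at the 162 mm mark, so it is fully out to within roughly 1 mm.
- **Knob:** it is back up, in the same pixels as at the start.
- **Sprayer, bottle, bowl and tray:** none shows any shift in the images. In the last top view the arm partly hid the sprayer, so for it I relied on the scene view.
- **Hand:** it is well clear, and the wrist force reads about zero (up to 1 N).

**Pressing forces:** the readings I took at the bottom of the strokes reached about 28 N downward. There was a small sideways force of up to about 7 N, which did not move the sprayer.

No check failed. The trained network found no separate pin in the final picture, so I judged the pin from the image crops.

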